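Step the dosing carrier under the nozzle

TASK

Take the open stainless shaker cup from the lazy susan and stand it upright in the empty ring on the sliding carrier. Then slide the carrier to bring the shaker, next the square tin and last the round cup centred beneath the fixed nozzle, stopping still for about a second at each; finally slide the carrier fully home against both its stops (towards the robot and to the robot's left) and let go. Keep the shaker upright, do not touch the nozzle stand, and leave everything else standing as it is.

Things in the scene. Friction and masses are not known exactly. Their poses are not given: they have to be found in the camera images.
- shaker: open stainless shaker cup without its lid, plain upright cylinder 56 mm in diameter and 100 mm tall, wall 2 mm, about 150 g; starts standing on the lazy susan. Origin: centre of its underside, z up
- stage: fixed base of the x-y slide on the table, two aluminium rails 440 mm long with dark end bars. Origin: on the table, middle of the base; its x axis is the direction in which the carrier slides away from the robot, its y axis points to the robot's left
- saddle (a joint): sideways slide of the carrier, m: 0 = home (stop at the robot's left), grows as the carrier moves to the robot's right (along the stage's -y), at most 0.22; friction holds it (about 2 N)
- carrier (a joint): fore-and-aft slide of the carrier, m: 0 = home (stop nearest the robot), grows as it moves away from the robot (along the stage's +x), at most 0.15; friction holds it (about 2 N)
- knob_top (a point): top centre of the carrier's knob, an upright black cylinder 28 mm in diameter, standing 60 mm above the carrier plate (its lowest 9 mm is a 40 mm wide foot) at the near edge; the handle for sliding the carrier. The carrier is a white plate 275 by 230 mm, 10 mm thick, its top 42 mm above the table; it never turns
- ring_seat (a point): centre of the empty steel ring on the carrier, at the level of the plate's top face on which the shaker stands; ring 64 mm inside and about 76 mm outside diameter, 22 mm tall. It is 125 mm farther along the stage's x than the knob and 70 mm to its left (+y)
- tin_center (a point): centre of the mouth of the square aluminium tin (70 by 70 mm, 35 mm tall) fixed on the carrier, 125 mm farther along the stage's x than the knob and 70 mm to its right (-y)
- cup_center (a point): centre of the mouth of the round white ceramic cup (68 mm across, 35 mm tall) fixed on the carrier, 210 mm farther along the stage's x than the knob, in line with it
- nozzle_tip (a point): tip of the fixed steel nozzle that points straight down, 178 mm above the table (36 mm above the rim of the shaker when that stands in its ring); it hangs from a horizontal arm 18 mm thick at 214 mm height that comes from a column 180 mm farther away from the robot
- nozzle: the dosing stand that carries the nozzle, fixed. Origin: on the table straight under the nozzle tip; its 26 mm column stands 180 mm along its +x on a foot plate 90 by 160 mm, 14 mm thick, and rises with the arm to 230 mm; not to be touched
- susan: lazy susan: white plastic disc 280 mm in diameter, top face 32 mm above the table, turns stiffly on its fixed foot. Origin: on the table at its axis. Shaker, jug and bowl stand 80 mm from its axis, 120 degrees apart
- jug: small white ceramic jug, 72 mm in diameter, 75 mm tall, handle out to 59 mm from its axis along its +y; bystander on the lazy susan. Origin: centre of underside
- bowl: glass bowl 90 mm across, 45 mm tall; bystander on the lazy susan. Origin: centre of underside
- tongs: red tongs lying flat, about 210 mm long along their x, 50 mm wide, 18 mm tall; bystander. Origin: on the table, near their middle
- shaker_lid: the shaker's domed steel lid, 62 mm across, 28 mm tall; bystander. Origin: centre of underside
Not all that is in view belongs to the job. Leave any orange look-alike of the shaker alone.

How it is judged:
By the outcome, as a careful person would: the job done as asked, in the order asked, and still so for the second after the job is handed in, with the robot touching nothing.
It also fails if it takes over 72 s, if anything falls off the work surface, if the arm or the gripper's body presses on something with over 40 N, if the wrist force passes 120 N, or if a joint passes its speed limit or range.

ROBOT

A 7-joint arm with a two-finger parallel gripper is mounted at the origin on the work surface. World frame = base frame: x ahead of the robot, y to its left, z up, the work surface at z = 0. Lengths are in m, angles in rad, forces in N, time in s.
With the tool pointing down it reaches from about 0.425 to 0.975 m from the base axis. Payload 16.7 kg.
Tool frame: the origin (TCP) lies at the very end of the fingers, on their centre line; the grasp point (between the pads) lies 19 mm behind it; z points along the fingers, y is the direction in which the jaws open and shut (so a half turn about z gives the same grasp; the last joint's range is limited). The gripper opens to 85 mm and grips with 20 to 120 N. Pads are 22 mm wide; open, the fingers measure 114 mm over their backs; the gripper's body (76 mm by 85 mm) begins 54 mm behind the grasp point. The pads swing forward as they close: fully open they stand 13 mm farther back than shut.
Start: joints at [-1.317, 0.426, 0.074, 1.606, -0.034, 1.111, -0.067], TCP at [0.265, 0.621, 0.231] pointing down, gripper open.
Joint ranges: [-2.85, 2.85], [-0.5, 2.14], [-1.23, 1.37], [0.21, 2.46], [-1.02, 4.16], [0.16, 2.05], [-2.73, 2.73]. Speed limits (rad/s): [1.89, 1.89, 2.39, 2.39, 3.01, 3.01, 3.01].

INTERFACE

Orientations are given as a 3x3 rotation matrix whose columns are the frame's x, y, z axes.
In Python, from plant import status, eyes, workorder gives the robot as it stands.
- The arm moves only by the shell command python3 -m pendant 'ROWS' [FORCE]. ROWS is JSON, a list of rows, each a list of 3 entries, a list of its own where there are three numbers: the gripper command: -1 is fully open, 1 is shut, values between are in proportion, then the shift along the tool's x, y, z in m, then the turn, a rotation vector about the tool's x, y, z in rad. In form: [[grip, [tx, ty, tz], [ax, ay, az]], ...]. A call has 1 to 5 rows; each row is the pose to reach, as a shift and turn from the pose measured when the call began, along the tool's axes at that moment; what a row does not reach only later rows make up. A row lasts 1/12 s, in which the tool goes at most 41.7 mm and 7.16 degrees, less where a joint would pass 70% of its speed; a pose out of reach is approached as far as the arm can. A call with a gripper value outside its range is refused whole. The fingers move at their own pace and stop on an object; FORCE is the grip in N (left out, the last holds). Time passes only in rows, so rows that repeat a pose let the fingers close. It gives the time, the measured TCP pose, the force and the opening at its end, in the units of the state.
- status.get_state(): the state, without advancing time (a new reading comes with each control period).
- eyes.camera(name): name is "scene" or "top"; returns the picture (400x640x3 uint8, red, green, blue); there is no depth.
- eyes.camera_info(name): a dict with "camera_matrix" (3x3 intrinsics, pixels), "extrinsics" (4x4, takes a point from world to camera coordinates). Camera axes: x right, y up, looking along -z (the intrinsics and any distortion apply to the point x, -y, -z); pixel columns grow to the right and rows downward; lengths in m; the calibration is good to about 2 mm. A picture is of the moment at which its call begins. camera_info takes no time and is no camera call.
- workorder.finish_job(): hands the job in, once; it reports no verdict.
The state is a dict: "t": time; "qpos": joint angles; "qvel": joint speeds; "joint_efforts": joint torques, N m; "eef_pos": TCP position; "ee_rot": TCP orientation; "ft_force": force on the tool from outside, world axes, zero at the start; "wrist_torque": the same for the moment, N m; "finger_gap": opening from 0.0 (shut) to 1.0 (fully open).
Only numpy, scipy, OpenCV 4.12 (cv2) and the standard library are available. Lean on these libraries where they do the work, as an engineer would, in place of code of your own. Each camera call takes 0.05 s, during which the arm holds its last target. There are 200 camera calls.

## Working session

There is one attempt and no reset: what is moved stays moved. The work goes in short steps, Python scripts to look and compute and a shell command to move; the robot and the scene stay as the last step left them, time stands still between calls to the robot, and variables do not carry over. Pictures are saved under pics/ and viewed, about 8 in all and at most 12, crops included, and the job is handed in when it is done.

```bash
ls; mkdir -p pics
cat > h.py <<'E'
import numpy as np, cv2
from plant import status, eyes, workorder
def snap(n,f):
    im=eyes.camera(n); cv2.imwrite('pics/'+f+'.png',im[:,:,::-1]); return im
def cam(n):
    i=eyes.camera_info(n); return np.array(i['camera_matrix']),np.array(i['extrinsics'])
def ray(n,u,v,z):
    K,E=cam(n); d=np.linalg.inv(K)@[u,v,1]; d=np.array([d[0],-d[1],-d[2]])
    R=E[:3,:3]; c=-R.T@E[:3,3]; w=R.T@d; return c+w*(z-c[2])/w[2]
def proj(n,p):
    K,E=cam(n); q=E[:3,:3]@p+E[:3,3]; q=K@[q[0],-q[1],-q[2]]; return q[:2]/q[2]
E
python3 - <<'E'
from h import *
snap('scene','s0'); snap('top','t0')
for n in('scene','top'):
    print({k:(v if k not in('extrinsics',) else 0) for k,v in eyes.camera_info(n).items()}); K,E=cam(n); print(-E[:3,:3].T@E[:3,3])
s=status.get_state(); print(s)
E
```

```text
pics
{'camera_matrix': array([[376.47176111,   0.        , 320.77200305],
       [  0.        , 376.47176111, 197.85308976],
       [  0.        ,   0.        ,   1.        ]]), 'extrinsics': 0}
[ 1.15761538 -0.59345199  0.86811887]
{'camera_matrix': array([[376.3905398 ,   0.        , 318.79838244],
       [  0.        , 376.3905398 , 202.44050364],
       [  0.        ,   0.        ,   1.        ]]), 'extrinsics': 0}
[ 0.41643694 -0.07089325  1.36143375]
{'t': 0.1, 'qpos': array([-1.31750141,  0.42669066,  0.07386842,  1.60650965, -0.03412081,
        1.11079528, -0.0670519 ]), 'qvel': array([-0.00160484, -0.00228537, -0.00093201, -0.00076183, -0.00028425,
        0.00081553, -0.00079991]), 'joint_efforts': array([ 8.33872327e-03, -9.51535964e+01,  3.77063155e+00, -4.64412010e+01,
        1.94987515e-02,  6.51838694e-03, -7.43260762e-05]), 'eef_pos': array([0.26448225, 0.62064633, 0.23068166]), 'ee_rot': array([[-9.19966745e-01,  3.91996226e-01, -3.83550653e-04],
       [ 3.91996408e-01,  9.19966117e-01, -1.07683826e-03],
       [-6.92629309e-05, -1.14100587e-03, -9.99999347e-01]]), 'ft_force': array([-0.12919162, -0.42105032, -0.1237393 ]), 'wrist_torque': array([ 0.03629475,  0.04302865, -0.00831424]), 'finger_gap': 0.9962702701438806}
```

View pics/s0.png

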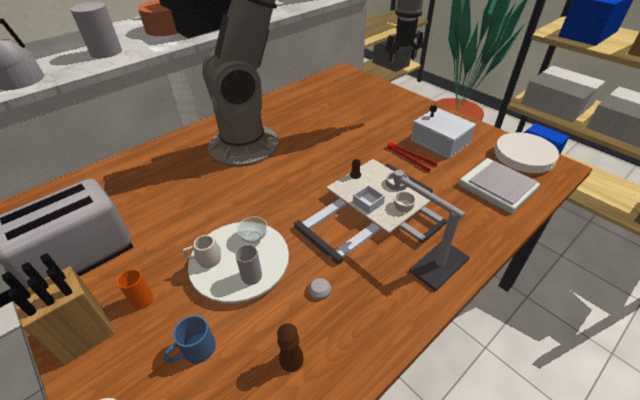

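View pics/t0.png

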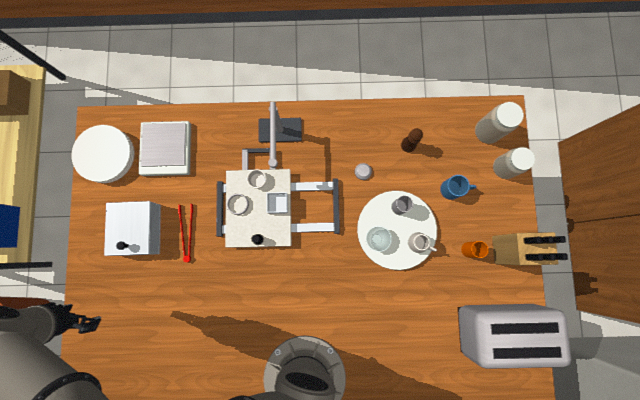

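The scene view shows the shaker at about (249,265) on the susan, the carrier near (380,195) and the nozzle near (395,180). In the top view the shaker is at about (402,205), the knob top at (257,239), the ring at (239,205), the tin at (277,203), the cup at (258,180) and the nozzle at (272,162). I'll look closer at crops.

Run:
```python
import cv2
a=cv2.imread('pics/t0.png')[110:270,205:445]; cv2.imwrite('pics/t0c.png',cv2.resize(a,None,fx=3.3,fy=3.3,interpolation=cv2.INTER_CUBIC))
a=cv2.imread('pics/s0.png')[145:300,180:470]; cv2.imwrite('pics/s0c.png',cv2.resize(a,None,fx=2.75,fy=2.75,interpolation=cv2.INTER_CUBIC))
```

```text
(no output)
```

View pics/t0c.png

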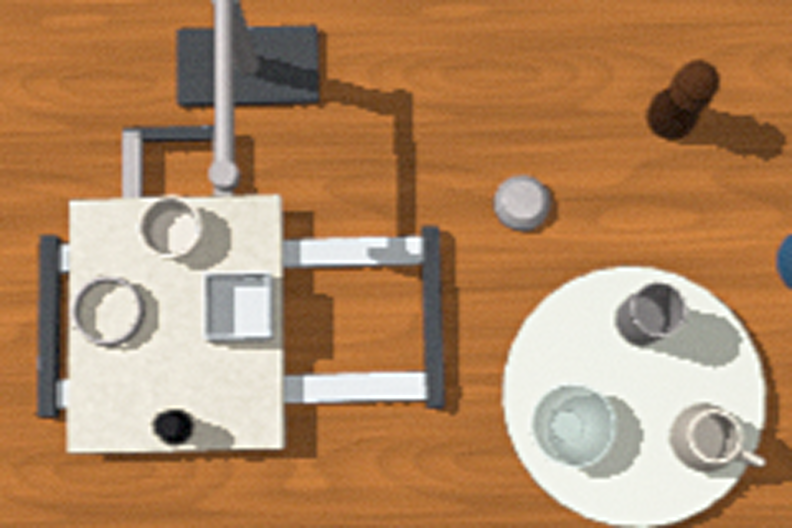

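View pics/s0c.png

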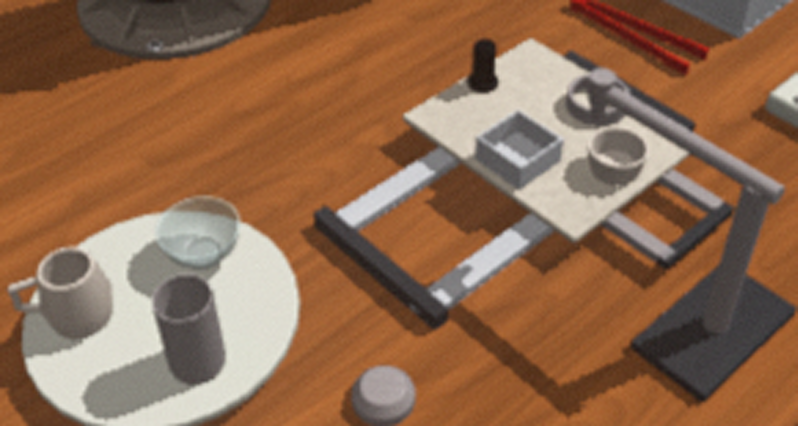

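The crops give (crop pixels): shaker rim centre at (660,307) from the top and (184,292) in scene, plate corners at (70,201), (281,195), (284,450) and (68,451), knob top at (173,425), ring at (110,311), nozzle arm end at (223,174).

Run:
```python
from h import *
T=lambda x,y,z: ray('top',205+x/3.3,110+y/3.3,z)
S=lambda x,y,z: ray('scene',180+x/2.75,145+y/2.75,z)
np.set_printoptions(precision=4,suppress=True)
for n,p in dict(shT=T(660,307,.132),susanL=T(502,394,.032),susanR=T(766,394,.032),
 c1=T(70,201,.042),c2=T(281,195,.042),c3=T(284,450,.042),c4=T(68,451,.042),knob=T(173,425,.102),ring=T(110,311,.064),tin=T(239,308,.077),cup=T(171,227,.077),noz=T(223,174,.223),
 lb=T(40,237,.03),lb2=T(40,415,.03),rb=T(432,228,.03),rb2=T(436,406,.03),bowl=T(574,426,.077),jug=T(705,436,.107),
 shS=S(184,292,.132),ringS=S(597,99,.064),knobS=S(484,46,.102),tinS=S(519,140,.077),cupS=S(617,152,.077),nozS=S(602,76,.223),
 p1=S(532,38,.042),p2=S(693,155,.042),p3=S(578,239,.042),p4=S(404,117,.042)).items(): print(n,p)
```

```text
shT [ 0.579  -0.3465  0.132 ]
susanL [ 0.5026 -0.1953  0.032 ]
susanR [ 0.4959 -0.4766  0.032 ]
c1 [0.7228 0.2673 0.042 ]
c2 [0.7237 0.0375 0.042 ]
c3 [0.4483 0.0378 0.042 ]
c4 [0.4526 0.2664 0.042 ]
knob [0.4746 0.1449 0.102 ]
ring [0.5979 0.218  0.064 ]
tin [0.596  0.0801 0.077 ]
cup [0.684  0.1512 0.077 ]
noz [0.7031 0.077  0.223 ]
lb [0.6862 0.3028 0.03  ]
lb2 [0.492 0.3   0.03 ]
rb [ 0.6855 -0.1259  0.03  ]
rb2 [ 0.4916 -0.1245  0.03  ]
bowl [ 0.465  -0.2638  0.077 ]
jug [ 0.4508 -0.3899  0.107 ]
shS [ 0.5744 -0.3422  0.132 ]
ringS [0.6076 0.2104 0.064 ]
knobS [0.4764 0.1497 0.102 ]
tinS [0.603  0.0782 0.077 ]
cupS [0.6904 0.1431 0.077 ]
nozS [0.6971 0.0821 0.223 ]
p1 [0.4541 0.2663 0.042 ]
p2 [0.7322 0.2356 0.042 ]
p3 [0.7279 0.0393 0.042 ]
p4 [0.4558 0.0365 0.042 ]
```

```bash
python3 -m pendant '[[-1,[-0.03,-0.01,-0.025],[0,0,-0.1]],[-1,[-0.06,-0.02,-0.05],[0,0,-0.2]],[-1,[-0.09,-0.03,-0.07],[0,0,-0.3]],[-1,[-0.12,-0.04,-0.09],[0,0,-0.403]],[-1,[-0.12,-0.04,-0.09],[0,0,-0.403]]]' 60
```

```text
t: 0.52
eef_pos: [0.366, 0.533, 0.3251]
ee_rot: [[-1.0, -0.001, 0.004], [-0.001, 1.0, 0.002], [-0.004, 0.002, -1.0]]
ft_force: [0.8, 0.1, -0.4]
finger_gap: 1.002
```

```bash
python3 -m pendant '[[-1,[-0.02,-0.035,0],[0,0,0]],[-1,[-0.04,-0.07,0],[0,0,0]],[-1,[-0.06,-0.105,0],[0,0,0]],[-1,[-0.08,-0.14,0],[0,0,0]],[-1,[-0.1,-0.175,0],[0,0,0]]]' | sed -n 1,3p
python3 -m pendant '[[-1,[-0.02,-0.036,0],[0,0,0]],[-1,[-0.04,-0.072,0],[0,0,0]],[-1,[-0.06,-0.108,0],[0,0,0]],[-1,[-0.07,-0.145,0],[0,0,0]],[-1,[-0.08,-0.18,0],[0,0,0]]]'| sed -n 1,3p
python3 -m pendant '[[-1,[0,-0.04,0],[0,0,0]],[-1,[0,-0.08,0],[0,0,0]],[-1,[0,-0.12,0],[0,0,0]],[-1,[0,-0.16,0],[0,0,0]],[-1,[0,-0.2,0],[0,0,0]]]'| sed -n 1,3p
python3 -m pendant '[[-1,[0,-0.04,0],[0,0,0]],[-1,[0,-0.08,0],[0,0,0]],[-1,[0,-0.12,0],[0,0,0]],[-1,[0,-0.16,0],[0,0,0]],[-1,[0,-0.2,0],[0,0,0]]]'
```

```text
t: 0.93
eef_pos: [0.4664, 0.3565, 0.325]
ee_rot: [[-1.0, -0.0, 0.004], [-0.0, 1.0, 0.002], [-0.004, 0.002, -1.0]]
t: 1.35
eef_pos: [0.5469, 0.1742, 0.3246]
ee_rot: [[-1.0, 0.001, 0.004], [0.001, 1.0, 0.001], [-0.004, 0.001, -1.0]]
t: 1.77
eef_pos: [0.546, -0.0277, 0.3242]
ee_rot: [[-1.0, 0.002, 0.004], [0.002, 1.0, 0.001], [-0.004, 0.001, -1.0]]
t: 2.18
eef_pos: [0.5452, -0.2294, 0.3238]
ee_rot: [[-1.0, 0.002, 0.004], [0.002, 1.0, 0.002], [-0.004, 0.002, -1.0]]
ft_force: [0.8, 0.9, 0.5]
finger_gap: 1.002
```

```bash
python3 -m pendant '[[-1,[-0.01,-0.04,0.02],[0,0,0]],[-1,[-0.02,-0.075,0.045],[0,0,0]],[-1,[-0.027,-0.1,0.08],[0,0,0]],[-1,[-0.031,-0.116,0.11],[0,0,0]],[-1,[-0.031,-0.116,0.124],[0,0,0]]]'
python3 - <<'E'
from h import *
a=snap('top','t1')[165:245,345:445];b=snap('scene','s1')[200:310,170:310]
f=lambda i,w:cv2.resize(i[:,:,::-1],(w,500),interpolation=cv2.INTER_CUBIC)
cv2.imwrite('pics/c1.png',np.hstack([f(a,400),f(b,400)]))
E
```

```text
t: 2.6
eef_pos: [0.5744, -0.3486, 0.1947]
ee_rot: [[-1.0, 0.007, -0.001], [0.007, 1.0, 0.001], [0.001, 0.001, -1.0]]
ft_force: [-1.1, 0.7, -0.2]
finger_gap: 0.998
```

View pics/c1.png

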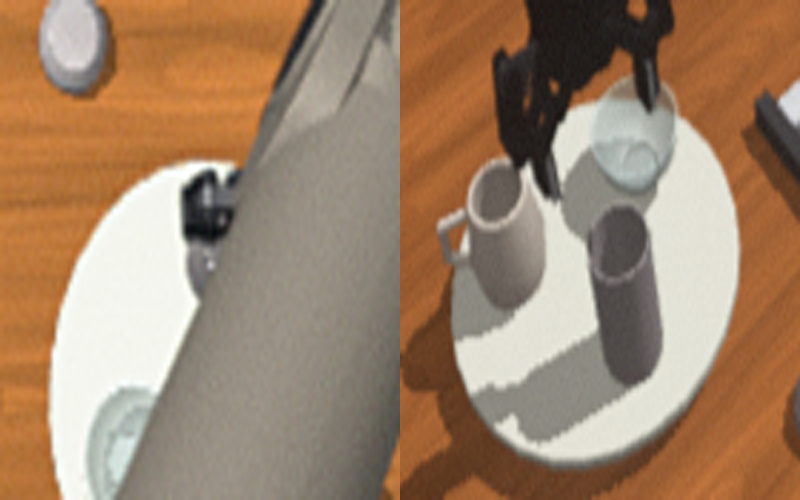

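Left (top view), the arm hides most of the shaker. Right (scene), the fingertips straddle about (600,150) above the rim centre at about (620,240) in the crop. I'll check this numerically.

Run:
```python
from h import *
print(ray('scene',240,233,.2077),ray('scene',170+220*.35,200+240*.22,.132), proj('scene',[.5744,-.3486,.2077]))
im=cv2.imread('pics/t0.png'); 
# top rim via dark mask
g=cv2.cvtColor(im,cv2.COLOR_BGR2GRAY)[190:225,385:425]
print(g[::2,::2])
```

```text
[ 0.57701403 -0.34954524  0.2077    ] [ 0.57895841 -0.34495541  0.132     ] [239.73686254 232.1899592 ]
[[117 112 123 126 136 137 141 131 129 120 107 112 116 112 120 122 119 121
  119 128]
 [219 249 247 243 244 242 244 243 244 247 232 173 140 116 117 125 124 129
  127 123]
 [241 240 237 238 238 239 239 240 244 241 246 246 245 250 141 112 114 118
  118 115]
 [240 239 240 240 240 240 242 243 148  84  87 127 241 243 245 234 148 115
  119 120]
 [240 238 239 238 240 241 228  93  70  67  71  61  96 232 240 240 243 217
  134 134]
 [239 239 239 239 242 155 136 122 100  71  63  63 110 152 236 237 239 243
  225 116]
 [240 239 240 244 158 130 153 123 132 125  69  66 119 113 233 242 239 239
  242 242]
 [239 239 241 205 125 130 144 122 125 129  97  65 124 123 171 164 227 243
  240 245]
 [239 240 241 184 119 118 134 121 129 130 131  66 129 123 159 156 155 154
  151 166]
 [240 239 240 183 107 109 110 144 125 127 120  73 135 160 161 161 157 160
  161 160]
 [241 238 238 246 106 104  99 109 140 133 110 120 171 159 161 160 157 159
  164 159]
 [239 239 238 242 216  85  83  81  76  89 124 161 163 164 161 162 156 160
  161 161]
 [241 238 237 240 244 234 134  88 120 158 162 159 156 159 159 162 163 158
  162 162]
 [239 240 239 241 242 243 245 245 247 204 173 161 157 160 161 154 159 160
  158 163]
 [239 241 240 240 239 239 240 241 240 241 242 243 245 174 173 151 156 158
  158 158]
 [239 239 240 241 240 240 240 240 240 239 238 239 240 240 243 244 206 170
  158 171]
 [239 238 240 238 240 240 240 240 240 241 241 240 239 240 238 239 239 243
  240 242]
 [239 240 239 239 238 238 240 240 239 239 239 239 239 239 239 239 240 238
  239 239]]
```

```bash
python3 -m pendant '[[-1,[-0.003,0.003,0.015],[0,0,0]],[-1,[-0.003,0.003,0.045],[0,0,0]],[-1,[-0.003,0.003,0.075],[0,0,0]],[-1,[-0.003,0.003,0.1],[0,0,0]],[-1,[-0.003,0.003,0.116],[0,0,0]]]' 50
python3 -m pendant '[[-0.2,[0,0,0],[0,0,0]],[0,[0,0,0],[0,0,0]],[0.5,[0,0,0],[0,0,0]],[1,[0,0,0],[0,0,0]],[1,[0,0,0],[0,0,0]]]' 40
python3 -m pendant '[[1,[0,0,0],[0,0,0]],[1,[0,0,0],[0,0,0]],[1,[0,0,0],[0,0,0]],[1,[0,0,0],[0,0,0]]]' 40
```

```text
t: 3.12
eef_pos: [0.5776, -0.3403, 0.079]
ee_rot: [[-1.0, 0.003, -0.003], [0.003, 1.0, 0.004], [0.003, 0.004, -1.0]]
ft_force: [0.6, 0.4, 0.4]
finger_gap: 1.001
t: 3.53
eef_pos: [0.5789, -0.3406, 0.0811]
ee_rot: [[-1.0, 0.003, 0.001], [0.003, 1.0, 0.003], [-0.001, 0.003, -1.0]]
ft_force: [0.1, 0.1, 8.7]
finger_gap: 0.648
t: 3.87
eef_pos: [0.5789, -0.3405, 0.0813]
ee_rot: [[-1.0, 0.003, 0.001], [0.003, 1.0, 0.003], [-0.001, 0.003, -1.0]]
ft_force: [0.3, -0.2, -0.6]
finger_gap: 0.649
```

```bash
python3 -m pendant '[[1,[0,0,-0.01],[0,0,0]],[1,[0,0,-0.03],[0,0,0]],[1,[0,0,-0.06],[0,0,0]],[1,[0,0,-0.09],[0,0,0]],[1,[0,0,-0.12],[0,0,0]]]' | sed -n 2,5p
python3 -m pendant '[[1,[0.005,0.01,-0.01],[0,0,0]],[1,[0.01,0.035,-0.02],[0,0,0]],[1,[0.015,0.065,-0.02],[0,0,0]],[1,[0.02,0.095,-0.02],[0,0,0]],[1,[0.02,0.125,-0.02],[0,0,0]]]' | sed -n 2,5p
python3 -m pendant '[[1,[0,0.03,0],[0,0,0]],[1,[0,0.06,0],[0,0,0]],[1,[0,0.09,0],[0,0,0]],[1,[0,0.12,0],[0,0,0]],[1,[0,0.15,0],[0,0,0]]]' | sed -n 2,5p
python3 -m pendant '[[1,[0,0.03,0],[0,0,0]],[1,[0,0.06,0],[0,0,0]],[1,[0,0.09,0],[0,0,0]],[1,[0,0.12,0],[0,0,0]],[1,[0,0.15,0],[0,0,0]]]'
```

```text
eef_pos: [0.5784, -0.341, 0.2031]
ee_rot: [[-1.0, 0.004, 0.0], [0.004, 1.0, 0.003], [-0.0, 0.003, -1.0]]
ft_force: [1.3, 0.3, -2.2]
finger_gap: 0.648
eef_pos: [0.5576, -0.2152, 0.2244]
ee_rot: [[-1.0, 0.005, 0.0], [0.005, 1.0, 0.003], [-0.0, 0.003, -1.0]]
ft_force: [0.3, 0.5, -1.9]
finger_gap: 0.645
eef_pos: [0.5581, -0.064, 0.2257]
ee_rot: [[-1.0, 0.005, 0.001], [0.005, 1.0, 0.004], [-0.001, 0.004, -1.0]]
ft_force: [-0.0, -1.0, -1.5]
finger_gap: 0.643
t: 5.53
eef_pos: [0.5586, 0.0872, 0.227]
ee_rot: [[-1.0, 0.006, 0.001], [0.006, 1.0, 0.004], [-0.001, 0.004, -1.0]]
ft_force: [0.6, -1.1, -2.6]
finger_gap: 0.64
```

```bash
python3 -m pendant '[[1,[0,0.03,0],[0,0,0]],[1,[-0.01,0.06,0],[0,0,0]],[1,[-0.025,0.09,0],[0,0,0]],[1,[-0.035,0.115,0],[0,0,0]],[1,[-0.042,0.130,0],[0,0,0]]]' | sed -n 2p
python3 -m pendant '[[1,[0,0,0.02],[0,0,0]],[1,[0,0,0.045],[0,0,0]],[1,[0,0,0.07],[0,0,0]],[1,[0,0,0.09],[0,0,0]],[1,[0,0,0.1],[0,0,0]]]'
python3 -m pendant '[[1,[0,0,0],[0,0,0]],[1,[0,0,0],[0,0,0]]]'
python3 - <<'E'
from h import *
a=snap('top','t2')[130:260,205:305];b=snap('scene','s2')[145:235,310:440]
f=lambda i,w,h:cv2.resize(i[:,:,::-1],(w,h),interpolation=cv2.INTER_CUBIC)
cv2.imwrite('pics/c2.png',np.hstack([f(a,350,455)[:420],f(b,450,312)[:420] if 0 else cv2.copyMakeBorder(f(b,450,312),0,108,0,0,cv2.BORDER_CONSTANT)]))
E
```

```text
eef_pos: [0.6016, 0.2203, 0.228]
t: 6.37
eef_pos: [0.6007, 0.2203, 0.126]
ee_rot: [[-1.0, 0.003, -0.001], [0.003, 1.0, 0.003], [0.001, 0.003, -1.0]]
ft_force: [-0.0, -0.8, -2.0]
finger_gap: 0.645
t: 6.53
eef_pos: [0.6007, 0.22, 0.1263]
ee_rot: [[-1.0, 0.004, -0.002], [0.004, 1.0, 0.002], [0.002, 0.002, -1.0]]
ft_force: [0.3, 0.3, -1.8]
finger_gap: 0.642
```

View pics/c2.png

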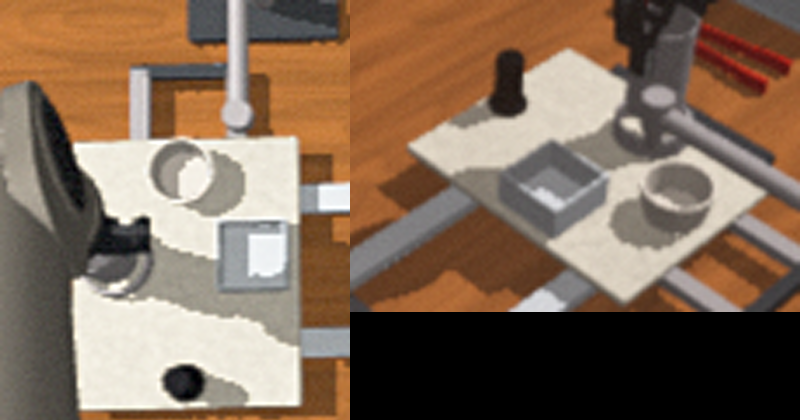

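The top crop shows the shaker over the ring, mostly hidden by the arm, and the scene crop shows it roughly above the ring near (650,110). To check the fit I'll overlay the expected ring circles on the first pictures.

Run:
```python
from h import *
c=np.array([.600,.218]); out=[]
for n,f,(u,v) in(('top','t0',(222,188)),('scene','s0',(380,165))):
    im=cv2.imread(f'pics/{f}.png')[v:v+36,u:u+36]; im=cv2.resize(im,(396,396),interpolation=cv2.INTER_CUBIC)
    for r,z,col in((.038,.064,(0,0,255)),(.032,.064,(0,255,0)),(.038,.042,(255,0,0))):
        p=[(proj(n,[c[0]+r*np.cos(t),c[1]+r*np.sin(t),z])-[u-.5,v-.5])*11-.5 for t in np.linspace(0,6.283,60)]
        cv2.polylines(im,[np.int32(np.round(p))],True,col,1)
    out.append(im)
cv2.imwrite('pics/ov.png',np.hstack(out))
```

```text
(no output)
```

View pics/ov.png

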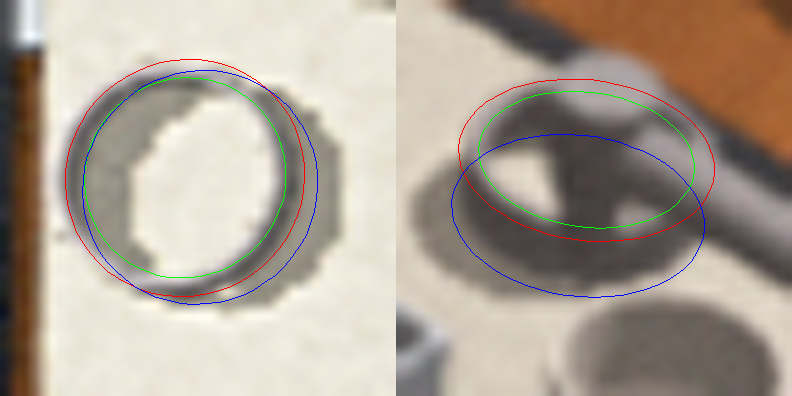

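The overlay puts the ring rim at (0.600, 0.2185) within about 1 mm. I'll descend slowly and watch the force.

```bash
python3 -m pendant '[[1,[0,-0.001,0.004],[0,0,0]],[1,[0,-0.001,0.008],[0,0,0]],[1,[0,-0.001,0.011],[0,0,0]],[1,[0,-0.001,0.014],[0,0,0]],[1,[0,-0.001,0.015],[0,0,0]]]'
python3 -m pendant '[[1,[0,0,0.003],[0,0,0]],[1,[0,0,0.005],[0,0,0]],[1,[0,0,0.007],[0,0,0]],[1,[0,0,0.007],[0,0,0]]]'
```

```text
t: 7.05
eef_pos: [0.6012, 0.2194, 0.1119]
ee_rot: [[-1.0, 0.004, 0.0], [0.004, 1.0, 0.003], [-0.0, 0.003, -1.0]]
ft_force: [0.1, -0.5, -2.2]
finger_gap: 0.643
t: 7.38
eef_pos: [0.601, 0.2193, 0.1044]
ee_rot: [[-1.0, 0.004, -0.0], [0.004, 1.0, 0.003], [0.0, 0.003, -1.0]]
ft_force: [0.7, 0.1, -1.0]
finger_gap: 0.641
```

```bash
python3 -m pendant '[[1,[0,0,0.003],[0,0,0]],[1,[0,0,0.006],[0,0,0]],[1,[0,0,0.009],[0,0,0]],[1,[0,0,0.01],[0,0,0]]]'
python3 -m pendant '[[1,[0,0,0.002],[0,0,0]],[1,[0,0,0.0035],[0,0,0]],[1,[0,0,0.0035],[0,0,0]]]'
```

```text
t: 7.72
eef_pos: [0.6008, 0.2193, 0.0938]
ee_rot: [[-1.0, 0.003, -0.001], [0.003, 1.0, 0.003], [0.001, 0.003, -1.0]]
ft_force: [-0.8, 0.2, -1.9]
finger_gap: 0.648
t: 7.97
eef_pos: [0.6016, 0.2195, 0.0911]
ee_rot: [[-1.0, 0.004, 0.001], [0.004, 1.0, 0.004], [-0.001, 0.004, -1.0]]
ft_force: [0.1, -1.3, 8.6]
finger_gap: 0.648
```

```bash
python3 -m pendant '[[0.1,[0,0,0],[0,0,0]],[-0.3,[0,0,0],[0,0,0]],[-0.7,[0,0,0],[0,0,0]],[-1,[0,0,0],[0,0,0]],[-1,[0,0,0],[0,0,0]]]' | tail -2
python3 -m pendant '[[-1,[0,0,-0.01],[0,0,0]],[-1,[0,0,-0.03],[0,0,0]],[-1,[0,0,-0.06],[0,0,0]],[-1,[0,0,-0.09],[0,0,0]],[-1,[0,0,-0.12],[0,0,0]]]'
python3 -m pendant '[[-1,[0.03,-0.015,0],[0,0,0]],[-1,[0.06,-0.03,0],[0,0,0]],[-1,[0.09,-0.05,0],[0,0,0]],[-1,[0.11,-0.065,0],[0,0,0]],[-1,[0.126,-0.071,0],[0,0,0]]]'
python3 - <<'E'
from h import *
a=snap('top','t3')[130:260,205:305];b=snap('scene','s3')[145:235,310:440]
f=lambda i,w,h:cv2.resize(i[:,:,::-1],(w,h),interpolation=cv2.INTER_CUBIC)
cv2.imwrite('pics/c3.png',np.hstack([f(a,350,455)[:420],cv2.copyMakeBorder(f(b,450,312),0,108,0,0,cv2.BORDER_CONSTANT)]))
E
```

```text
ft_force: [-0.5, 0.5, -0.3]
finger_gap: 1.0
t: 8.8
eef_pos: [0.6014, 0.2188, 0.2131]
ee_rot: [[-1.0, 0.004, 0.001], [0.004, 1.0, 0.003], [-0.001, 0.003, -1.0]]
ft_force: [0.1, -0.0, 0.3]
finger_gap: 1.005
t: 9.22
eef_pos: [0.4734, 0.1462, 0.2136]
ee_rot: [[-1.0, 0.006, 0.001], [0.006, 1.0, 0.004], [-0.001, 0.004, -1.0]]
ft_force: [2.0, -0.8, 0.4]
finger_gap: 1.0
```

View pics/c3.png

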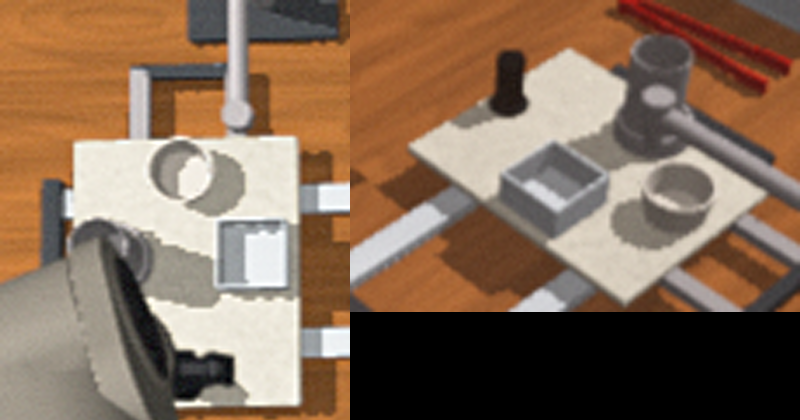

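The shaker stands upright in the ring, at about (655,95) in the right crop. Next I grip the knob.

```bash
python3 -m pendant '[[-1,[-0.0015,0.002,0.03],[0,0,0]],[-1,[-0.0015,0.002,0.06],[0,0,0]],[-1,[-0.0015,0.002,0.09],[0,0,0]],[-1,[-0.0015,0.002,0.12],[0,0,0]],[-1,[-0.0015,0.002,0.148],[0,0,0]]]' | sed -n '2p;4,5p'
python3 -m pendant '[[-0.3,[0,0,0],[0,0,0]],[0,[0,0,0],[0,0,0]],[0.3,[0,0,0],[0,0,0]],[0.6,[0,0,0],[0,0,0]],[1,[0,0,0],[0,0,0]]]' 60
python3 -m pendant '[[1,[0,0,0],[0,0,0]],[1,[0,0,0],[0,0,0]],[1,[0,0,0],[0,0,0]],[1,[0,0,0],[0,0,0]],[1,[0,0,0],[0,0,0]]]' 60
```

```text
eef_pos: [0.4754, 0.1501, 0.0648]
ft_force: [1.0, 0.9, 0.0]
finger_gap: 0.999
t: 10.15
eef_pos: [0.4766, 0.1509, 0.0666]
ee_rot: [[-1.0, 0.005, 0.004], [0.005, 1.0, 0.007], [-0.004, 0.007, -1.0]]
ft_force: [-2.7, 0.1, 24.8]
finger_gap: 0.315
t: 10.57
eef_pos: [0.4765, 0.1508, 0.0669]
ee_rot: [[-1.0, 0.005, 0.004], [0.005, 1.0, 0.007], [-0.004, 0.007, -1.0]]
ft_force: [-2.0, -1.0, -3.8]
finger_gap: 0.307
```

```bash
python3 -m pendant '[[1,[-0.005,-0.007,0],[0,0,0]],[1,[-0.015,-0.021,0],[0,0,0]],[1,[-0.027,-0.038,0],[0,0,0]],[1,[-0.039,-0.055,0],[0,0,0]],[1,[-0.05,-0.071,0],[0,0,0]]]'
python3 -m pendant '[[1,[-0.012,-0.017,0],[0,0,0]],[1,[-0.024,-0.034,0],[0,0,0]],[1,[-0.036,-0.051,0],[0,0,0]],[1,[-0.045,-0.064,0],[0,0,0]],[1,[-0.049,-0.069,0],[0,0,0]]]'
python3 - <<'E'
from h import *
K=8; out=[]
snap('top','t4');snap('scene','s4')
for f in('t4','s4'):
    n='top' if f[0]=='t' else 'scene'; c=(.700,.079)
    p0=proj(n,[*c,.18]); u,v=int(p0[0])-24,int(p0[1])-24
    im=cv2.resize(cv2.imread(f'pics/{f}.png')[v:v+49,u:u+49],(392,392),interpolation=cv2.INTER_CUBIC)
    for x,y,z,r,col in((*c,.223,.009,(0,0,255)),(*c,.178,.004,(0,255,0)),(*c,.142,.028,(255,0,0))):
        p=[(proj(n,[x+r*np.cos(t),y+r*np.sin(t),z])-[u-.5,v-.5])*K-.5 for t in np.linspace(0,6.283,60)]
        cv2.polylines(im,[np.int32(np.round(p))],True,col,1)
    out.append(im)
cv2.imwrite('pics/ov4.png',np.hstack(out))
E
```

```text
t: 10.98
eef_pos: [0.5269, 0.0792, 0.0669]
ee_rot: [[-1.0, 0.004, 0.004], [0.004, 1.0, 0.007], [-0.004, 0.007, -1.0]]
ft_force: [-2.3, 3.3, -1.9]
finger_gap: 0.309
t: 11.4
eef_pos: [0.5767, 0.0078, 0.0669]
ee_rot: [[-1.0, 0.006, 0.005], [0.006, 1.0, 0.007], [-0.005, 0.007, -1.0]]
ft_force: [-2.6, 1.3, 3.2]
finger_gap: 0.307
```

View pics/ov4.png

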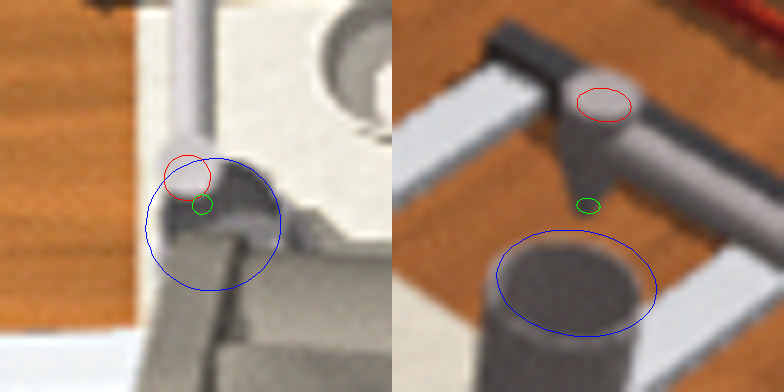

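Left (top): the nozzle cap is at about (188,165), with the shaker partly hidden. Right (scene): cap (601,93), nozzle tip about (589,211), shaker rim centre about (563,293). I'll compute the offset of the shaker from the nozzle.

Run:
```python
from h import *
K=8
p0=proj('scene',[.700,.079,.18]); u,v=int(p0[0])-24,int(p0[1])-24
R=lambda x,y,z: ray('scene',u-.5+(x-392+.5)/K,v-.5+(y+.5)/K,z).round(4)
print('cap',R(601,93,.23),'cap .223',R(601,93,.223),'tip',R(589,211,.178),'rim',R(563,293,.142))
p0=proj('top',[.700,.079,.18]); u,v=int(p0[0])-24,int(p0[1])-24
R=lambda x,y,z: ray('top',u-.5+(x+.5)/K,v-.5+(y+.5)/K,z).round(4)
print('capT',R(188,165,.23),R(188,165,.223))
a=cv2.imread('pics/t4.png')[v+10:v+40,u+8:u+49]
b=cv2.resize(a,None,fx=9,fy=9,interpolation=cv2.INTER_CUBIC)
s=cv2.imread('pics/s4.png');p0=proj('scene',[.700,.079,.18]); u,v=int(p0[0])-18,int(p0[1])-18
s=cv2.resize(s[v:v+40,u:u+40],(400,400),interpolation=cv2.INTER_CUBIC); print(u,v)
for im in(b,s): im[:]=cv2.convertScaleAbs(im,alpha=1.6)
h=400; b=cv2.copyMakeBorder(b,0,h-b.shape[0],0,0,cv2.BORDER_CONSTANT)
cv2.imwrite('pics/z4.png',np.hstack([b,s]))
```

```text
cap [0.7005 0.0758 0.23  ] cap .223 [0.6954 0.0831 0.223 ] tip [0.7022 0.0769 0.178 ] rim [0.7007 0.0711 0.142 ]
capT [0.7031 0.0776 0.23  ] [0.7049 0.0785 0.223 ]
379 167
```

View pics/z4.png

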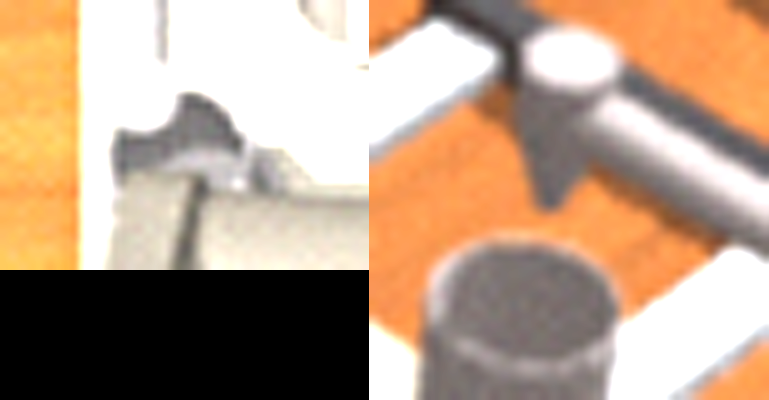

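Right panel: nozzle tip at (549,205), shaker rim centre at (522,301).

Run:
```python
from h import *
R=lambda x,y,z: ray('scene',378.5+(x-369+.5)/10,166.5+(y+.5)/10,z).round(4)
print('tip',R(549,203,.178),R(549,208,.178),'rim',R(522,301,.142), 'cap',R(571,57,.23))
```

```text
tip [0.7007 0.0759 0.178 ] [0.7021 0.0743 0.178 ] rim [0.699  0.0727 0.142 ] cap [0.7007 0.0757 0.23  ]
```

```bash
python3 -m pendant '[[1,[-0.002,0.002,0],[0,0,0]],[1,[-0.002,0.002,0],[0,0,0]],[1,[-0.002,0.002,0],[0,0,0]],[1,[-0.002,0.002,0],[0,0,0]],[1,[-0.002,0.002,0],[0,0,0]]]'|sed -n 1,2p
python3 -m pendant '[[1,[0,0,0],[0,0,0]],[1,[0,0,0],[0,0,0]],[1,[0,0,0],[0,0,0]],[1,[0,0,0],[0,0,0]],[1,[0,0,0],[0,0,0]]]'|sed -n 2p
python3 -m pendant '[[1,[0,0,0],[0,0,0]],[1,[0,0,0],[0,0,0]],[1,[0,0,0],[0,0,0]],[1,[0,0,0],[0,0,0]],[1,[0,0,0],[0,0,0]]]'|sed -n 2p
python3 -m pendant '[[1,[0,0,0],[0,0,0]],[1,[0,0,0],[0,0,0]],[1,[0,0,0],[0,0,0]],[1,[0,0,0],[0,0,0]],[1,[0,0,0],[0,0,0]]]'
```

```text
t: 11.92
eef_pos: [0.5785, 0.0118, 0.067]
eef_pos: [0.5785, 0.0121, 0.067]
eef_pos: [0.5785, 0.0121, 0.067]
t: 13.17
eef_pos: [0.5785, 0.0121, 0.067]
ee_rot: [[-1.0, 0.004, 0.006], [0.004, 1.0, 0.007], [-0.006, 0.008, -1.0]]
ft_force: [0.9, 2.3, -5.5]
finger_gap: 0.311
```

```bash
python3 -m pendant '[[1,[0,-0.002,0],[0,0,0]],[1,[0,-0.002,0],[0,0,0]],[1,[0,-0.002,0],[0,0,0]],[1,[0,-0.002,0],[0,0,0]],[1,[0,-0.002,0],[0,0,0]]]'|sed -n 1,2p
python3 -m pendant '[[1,[0,0,0],[0,0,0]],[1,[0,0,0],[0,0,0]],[1,[0,0,0],[0,0,0]],[1,[0,0,0],[0,0,0]],[1,[0,0,0],[0,0,0]]]'|sed -n 2p
python3 -m pendant '[[1,[0,0,0],[0,0,0]],[1,[0,0,0],[0,0,0]],[1,[0,0,0],[0,0,0]],[1,[0,0,0],[0,0,0]],[1,[0,0,0],[0,0,0]]]'|sed -n 2p
python3 -m pendant '[[1,[0,0,0],[0,0,0]],[1,[0,0,0],[0,0,0]],[1,[0,0,0],[0,0,0]],[1,[0,0,0],[0,0,0]],[1,[0,0,0],[0,0,0]]]'
```

```text
t: 13.58
eef_pos: [0.5785, 0.0097, 0.067]
eef_pos: [0.5785, 0.0097, 0.067]
eef_pos: [0.5785, 0.0097, 0.067]
t: 14.83
eef_pos: [0.5785, 0.0097, 0.067]
ee_rot: [[-1.0, 0.005, 0.006], [0.005, 1.0, 0.007], [-0.006, 0.007, -1.0]]
ft_force: [2.0, 0.4, -5.9]
finger_gap: 0.307
```

```bash
python3 -m pendant '[[1,[0,0.007,0],[0,0,0]],[1,[0,0.02,0],[0,0,0]],[1,[0,0.037,0],[0,0,0]],[1,[0,0.055,0],[0,0,0]],[1,[0,0.072,0],[0,0,0]]]'|sed -n 1,2p
python3 -m pendant '[[1,[0,0.017,0],[0,0,0]],[1,[0,0.034,0],[0,0,0]],[1,[0,0.05,0],[0,0,0]],[1,[0,0.062,0],[0,0,0]],[1,[0,0.067,0],[0,0,0]]]'
python3 - <<'E'
from h import *
u,v=360,150
s=cv2.resize(snap('scene','s5')[v:v+60,u:u+80,::-1],(800,600),interpolation=cv2.INTER_CUBIC)
cv2.imwrite('pics/z5.png',cv2.convertScaleAbs(s,alpha=1.3))
E
```

```text
t: 15.25
eef_pos: [0.5783, 0.082, 0.067]
t: 15.67
eef_pos: [0.5782, 0.151, 0.067]
ee_rot: [[-1.0, 0.003, 0.004], [0.004, 1.0, 0.007], [-0.004, 0.007, -1.0]]
ft_force: [0.7, -1.8, -12.4]
finger_gap: 0.307
```

View pics/z5.png

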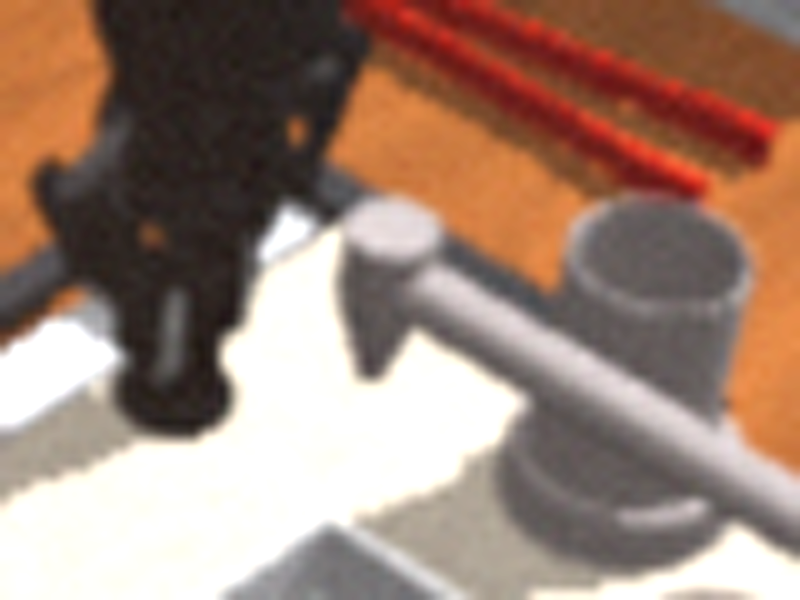

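The crop shows the nozzle clear of everything and the shaker upright, rim at (658,252). The slide overshot by about 2–3 mm, so I'll correct and dwell at the tin.

```bash
python3 -m pendant '[[1,[0,-0.003,0],[0,0,0]],[1,[0,-0.003,0],[0,0,0]],[1,[0,-0.003,0],[0,0,0]],[1,[0,-0.003,0],[0,0,0]],[1,[0,-0.003,0],[0,0,0]]]'|sed -n 1,2p
python3 -m pendant '[[1,[0,0,0],[0,0,0]],[1,[0,0,0],[0,0,0]],[1,[0,0,0],[0,0,0]],[1,[0,0,0],[0,0,0]],[1,[0,0,0],[0,0,0]]]'|sed -n 2p
python3 -m pendant '[[1,[0,0,0],[0,0,0]],[1,[0,0,0],[0,0,0]],[1,[0,0,0],[0,0,0]],[1,[0,0,0],[0,0,0]],[1,[0,0,0],[0,0,0]]]'|sed -n 2p
python3 -m pendant '[[1,[0,0,0],[0,0,0]],[1,[0,0,0],[0,0,0]],[1,[0,0,0],[0,0,0]],[1,[0,0,0],[0,0,0]],[1,[0,0,0],[0,0,0]]]'
```

```text
t: 16.13
eef_pos: [0.5782, 0.1473, 0.067]
eef_pos: [0.5781, 0.1469, 0.067]
eef_pos: [0.5782, 0.1469, 0.067]
t: 17.38
eef_pos: [0.5781, 0.1469, 0.067]
ee_rot: [[-1.0, 0.005, 0.004], [0.005, 1.0, 0.006], [-0.004, 0.006, -1.0]]
ft_force: [1.0, -1.0, -10.3]
finger_gap: 0.308
```

```bash
python3 -m pendant '[[1,[0.005,-0.004,0],[0,0,0]],[1,[0.014,-0.011,0],[0,0,0]],[1,[0.025,-0.02,0],[0,0,0]],[1,[0.037,-0.03,0],[0,0,0]],[1,[0.049,-0.04,0],[0,0,0]]]'|sed -n 1,2p
python3 -m pendant '[[1,[0.012,-0.01,0],[0,0,0]],[1,[0.022,-0.018,0],[0,0,0]],[1,[0.03,-0.025,0],[0,0,0]],[1,[0.035,-0.029,0],[0,0,0]],[1,[0.035,-0.029,0],[0,0,0]]]'
```

```text
t: 17.8
eef_pos: [0.529, 0.1074, 0.0669]
t: 18.22
eef_pos: [0.4932, 0.0776, 0.0669]
ee_rot: [[-1.0, 0.005, 0.005], [0.005, 1.0, 0.007], [-0.005, 0.007, -1.0]]
ft_force: [-2.9, -2.7, -1.0]
finger_gap: 0.31
```

```bash
python3 -m pendant '[[1,[0,0,0],[0,0,0]],[1,[0,0,0],[0,0,0]],[1,[0,0,0],[0,0,0]],[1,[0,0,0],[0,0,0]],[1,[0,0,0],[0,0,0]]]'|sed -n 2p
python3 -m pendant '[[1,[0,0,0],[0,0,0]],[1,[0,0,0],[0,0,0]],[1,[0,0,0],[0,0,0]],[1,[0,0,0],[0,0,0]],[1,[0,0,0],[0,0,0]]]'|sed -n 2p
python3 -m pendant '[[1,[0,0,0],[0,0,0]],[1,[0,0,0],[0,0,0]],[1,[0,0,0],[0,0,0]],[1,[0,0,0],[0,0,0]],[1,[0,0,0],[0,0,0]]]'|sed -n 1,2p
python3 -m pendant '[[1,[0.002,0.005,0],[0,0,0]],[1,[0.005,0.018,0],[0,0,0]],[1,[0.008,0.033,0],[0,0,0]],[1,[0.01,0.048,0],[0,0,0]],[1,[0.01,0.06,0],[0,0,0]]]'
python3 -m pendant '[[1,[0,0.005,0],[0,0,0]],[1,[0,0.01,0],[0,0,0]],[1,[0,0.015,0],[0,0,0]],[1,[0,0.02,0],[0,0,0]],[1,[0,0.025,0],[0,0,0]]]'
```

```text
eef_pos: [0.4934, 0.0777, 0.0669]
eef_pos: [0.4935, 0.0777, 0.0669]
t: 19.47
eef_pos: [0.4936, 0.0777, 0.0669]
t: 19.88
eef_pos: [0.4832, 0.1387, 0.067]
ee_rot: [[-1.0, 0.004, 0.005], [0.004, 1.0, 0.007], [-0.005, 0.007, -1.0]]
ft_force: [-0.8, -2.2, -10.0]
finger_gap: 0.309
t: 20.3
eef_pos: [0.4832, 0.1636, 0.067]
ee_rot: [[-1.0, 0.005, 0.004], [0.005, 1.0, 0.006], [-0.004, 0.006, -1.0]]
ft_force: [-0.2, -2.9, -10.6]
finger_gap: 0.306
```

```bash
python3 -m pendant '[[1,[0,0.005,0],[0,0,0]],[1,[0,0.01,0],[0,0,0]],[1,[0,0.015,0],[0,0,0]],[1,[0,0.018,0],[0,0,0]],[1,[0,0.02,0],[0,0,0]]]'|sed -n '2p;4p'
python3 -m pendant '[[1,[0,0.003,0],[0,0,0]],[1,[0,0.006,0],[0,0,0]],[1,[0,0.008,0],[0,0,0]],[1,[0,0.01,0],[0,0,0]],[1,[0,0.01,0],[0,0,0]]]'|sed -n '2p;4p'
python3 -m pendant '[[1,[0.002,0,0],[0,0,0]],[1,[0.004,0,0],[0,0,0]],[1,[0.006,0,0],[0,0,0]],[1,[0.008,0,0],[0,0,0]],[1,[0.01,0,0],[0,0,0]]]'|sed -n '2p;4p'
```

```text
eef_pos: [0.4832, 0.1841, 0.067]
ft_force: [0.9, -2.6, -11.5]
eef_pos: [0.4832, 0.1946, 0.067]
ft_force: [1.2, 2.7, -13.3]
eef_pos: [0.473, 0.1947, 0.067]
ft_force: [2.3, 0.0, -13.8]
```

```bash
python3 -m pendant '[[1,[0,0.002,0],[0,0,0]],[1,[0,0.004,0],[0,0,0]],[1,[0,0.006,0],[0,0,0]],[1,[0,0.006,0],[0,0,0]]]'|sed -n '2p;4p'
python3 -m pendant '[[1,[0.002,0,0],[0,0,0]],[1,[0.004,0,0],[0,0,0]],[1,[0.006,0,0],[0,0,0]],[1,[0.008,0,0],[0,0,0]],[1,[0.008,0,0],[0,0,0]]]'|sed -n '2p;4p'
```

```text
eef_pos: [0.4725, 0.1962, 0.0669]
ft_force: [-2.4, -27.6, 2.4]
eef_pos: [0.464, 0.1959, 0.0669]
ft_force: [-0.3, -8.1, -6.6]
```

The left stop is reached at y≈0.196. Next is the near stop.

```bash
python3 -m pendant '[[1,[0.002,0,0],[0,0,0]],[1,[0.004,0,0],[0,0,0]],[1,[0.006,0,0],[0,0,0]],[1,[0.008,0,0],[0,0,0]],[1,[0.008,0,0],[0,0,0]]]'|sed -n '2p;4p'
python3 -m pendant '[[1,[0.002,0,0],[0,0,0]],[1,[0.004,0,0],[0,0,0]],[1,[0.005,0,0],[0,0,0]],[1,[0.006,0,0],[0,0,0]],[1,[0.006,0,0],[0,0,0]]]'|sed -n '2p;4p'
```

```text
eef_pos: [0.4554, 0.1959, 0.067]
ft_force: [-0.3, -6.5, -7.5]
eef_pos: [0.449, 0.1959, 0.067]
ft_force: [0.2, -5.5, -8.6]
```

```bash
python3 -m pendant '[[1,[0.002,0,0],[0,0,0]],[1,[0.004,0,0],[0,0,0]],[1,[0.005,0,0],[0,0,0]],[1,[0.006,0,0],[0,0,0]],[1,[0.006,0,0],[0,0,0]]]'|sed -n '2p;4p'
python3 -m pendant '[[1,[0.002,0,0],[0,0,0]],[1,[0.003,0,0],[0,0,0]],[1,[0.004,0,0],[0,0,0]],[1,[0.005,0,0],[0,0,0]],[1,[0.005,0,0],[0,0,0]]]'
```

```text
eef_pos: [0.4459, 0.1959, 0.0671]
ft_force: [24.1, -5.6, -33.6]
t: 23.97
eef_pos: [0.4456, 0.196, 0.0674]
ee_rot: [[-1.0, 0.009, 0.015], [0.009, 1.0, 0.003], [-0.015, 0.003, -1.0]]
ft_force: [39.0, -6.9, -46.1]
finger_gap: 0.307
```

```bash
python3 -m pendant '[[1,[0,0.001,0],[0,0,0]],[1,[0,0.002,0],[0,0,0]],[1,[0,0.002,0],[0,0,0]]]'|sed -n '2p;4p'
python3 -m pendant '[[1,[0.001,0,0],[0,0,0]],[1,[0.001,0,0],[0,0,0]]]'
python3 -m pendant '[[0.3,[0,0,0],[0,0,0]],[0,[0,0,0],[0,0,0]],[-0.3,[0,0,0],[0,0,0]],[-0.6,[0,0,0],[0,0,0]],[-0.6,[0,0,0],[0,0,0]]]'
```

```text
eef_pos: [0.4458, 0.196, 0.0672]
ft_force: [7.2, -17.2, -13.5]
t: 24.38
eef_pos: [0.4458, 0.1959, 0.0673]
ee_rot: [[-1.0, 0.011, 0.017], [0.011, 1.0, 0.001], [-0.017, 0.001, -1.0]]
ft_force: [11.5, -6.8, -21.0]
finger_gap: 0.308
t: 24.8
eef_pos: [0.4459, 0.1963, 0.0675]
ee_rot: [[-1.0, 0.011, 0.018], [0.011, 1.0, 0.002], [-0.018, 0.002, -1.0]]
ft_force: [0.4, -0.1, -0.3]
finger_gap: 0.798
```

```bash
python3 -m pendant '[[-0.6,[0,0,-0.02],[0,0,0]],[-0.6,[0,0,-0.05],[0,0,0]],[-0.6,[0,0,-0.09],[0,0,0]],[-0.6,[0,0,-0.13],[0,0,0]],[-0.6,[0,0,-0.17],[0,0,0]]]'
python3 -m pendant '[[-0.6,[0,0.03,-0.02],[0,0,0]],[-0.6,[0,0.06,-0.04],[0,0,0]],[-0.6,[0,0.09,-0.05],[0,0,0]],[-0.6,[0,0.12,-0.05],[0,0,0]],[-0.6,[0,0.12,-0.05],[0,0,0]]]'
python3 - <<'E'
from h import *
t=snap('top','t9')[120:280,200:460];s=snap('scene','s9')[120:320,150:510]
cv2.imwrite('pics/f.png',np.vstack([cv2.resize(s,(520,289),interpolation=cv2.INTER_CUBIC),cv2.resize(t,(520,310),interpolation=cv2.INTER_CUBIC)])[:,:,::-1])
E
```

```text
t: 25.22
eef_pos: [0.4425, 0.1957, 0.2395]
ee_rot: [[-1.0, 0.011, 0.018], [0.011, 1.0, 0.001], [-0.018, 0.002, -1.0]]
ft_force: [0.8, 0.7, 0.2]
finger_gap: 0.8
t: 25.63
eef_pos: [0.4417, 0.3218, 0.2903]
ee_rot: [[-1.0, 0.005, 0.018], [0.005, 1.0, 0.004], [-0.018, 0.004, -1.0]]
ft_force: [-0.8, -0.7, -0.5]
finger_gap: 0.802
```

View pics/f.png

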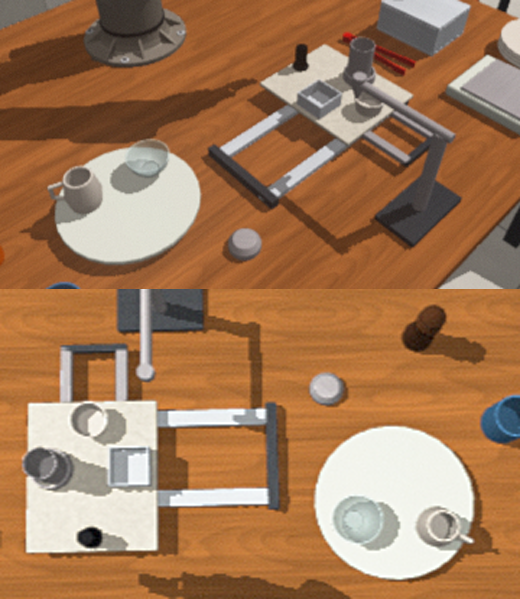

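The shaker stands upright in its ring at about (47,467), the carrier is at its near-left corner, and the bystanders are unmoved. I'm handing the job in.

```bash
python3 -c "
from plant import workorder; print(workorder.finish_job())"
```

```text
the job is handed in; nothing more can be done
None
```

The shaker is upright in the empty ring. The carrier stopped under the nozzle with the shaker, then the tin, then the round cup. It was then pushed home against both stops and released. The job was handed in at about 26 s of the 72 s allowed.

- **Stops at the nozzle:** the arm held still for at least 1 s at each one. I held twice at the shaker, the second time after a 2 mm correction.
- **Centring:** I expect each item to be within about 3 mm of the nozzle axis. For the shaker, the scene camera and the arm's position reading differed by 2–5 mm, so I aimed between them. I placed the tin and cup from the arm's position reading and the given offsets, without a separate picture of each under the nozzle.
- **Home stops:** the left stop showed as about 28 N at y ≈ 0.196 m. The near stop showed as about 39 N sideways (about 61 N in all at the wrist) at x ≈ 0.446 m. Both readings are the wrist force through the gripped knob.
- **Last picture:** it shows the shaker upright in its ring and the carrier in its near-left corner. The jug, bowl, lid and tongs are standing as before, nothing looks disturbed at the nozzle stand, and the gripper is clear of everything.

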